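# Pour three marbles from the counting scoop

## Task

Pour exactly three of the six blue marbles from the brass scoop into the brown gift box by tilting it gradually, without handling the marbles, and keep the other three in the scoop. Then stand the scoop upright on the cork mat, along its length, and let go. Leave both boxes and the candles standing where they are.

Things in the scene. Friction and masses are not known exactly. Their poses are not given: they have to be found in the camera images.
- scoop: brass counting scoop, loose, 147 x 48 x 105 mm high, about 0.22 kg, six marbles in single file in its chute. Origin: centre of its underside; +x to the grip end, spout to -x, z up. Level, all marbles roll back towards the grip and stay. The flat foot reaches from x = -30 to +73 mm; the raised spout end overhangs it. A marble starts slowly and may take 0.5 s to leave
- scoop_grip (a point): gripping point of the scoop's dark wooden grip, an upright bar 30 mm wide along the scoop's y, 16 mm along x, free on both y sides, from the foot up to z = 105 mm; the point lies in the scoop's frame at (65, 0, 86) mm
- scoop_spout (a point): spout edge, where marbles leave: end of the chute's floor, in the scoop's frame at (-74, 0, 84) mm. Tilting the spout down, marbles roll out singly: the first at about 18 to 24 degrees, another every 3 to 7 degrees more; they fly 5 to 35 mm past the edge when it is just above the box
- scoop_mid (a point): point in the scoop's frame at (0, 0, 60) mm, in the middle of the chute; marbles in the scoop lie within 60 mm of it. The chute is 26 mm wide between walls that rise 16 mm over its floor, which is convex: 8 mm high and steep (50 degrees) at the grip, rounding over (radius 220 mm) to 10 degrees at the spout
- kraft_box: brown card gift box without lid, loose, 100 x 100 x 55 mm high, walls 4 mm; origin: centre of the underside, sides along its x and y
- kraft_box_mid (a point): inside the brown box, 20 mm above its underside, centred
- red_box: red gift box without lid, same size and frame as the brown one; stays empty
- press_base (a point): fixed green eyelet press: centre of its 155 (along world x) x 100 mm foot, on the table. Its narrow head is up to 165 mm high; its lever, 10 mm thick with a 27 mm thick wooden handle, is up and in the way: it slants from 240 mm height, 20 mm on the robot's side of this point, to 400 mm height, 200 mm on the robot's side. Beyond this point (larger x) nothing is higher than 245 mm
- tape_base (a point): fixed tape dispenser: centre of its foot, 150 (along world x) x 50 x 80 mm high
- mat: flat cork mat fixed to the table, 200 x 80 x 3 mm; origin: centre of its underside, x along its length
- jar_candle: purple jar candle with wooden lid, 66 mm diameter x 91 mm, stands beside the mat; origin: centre of its underside
- votive: pinkish glass votive, 64 mm diameter x 71 mm, stands on the mat's other side; origin: centre of its underside
- candle: green pillar candle, 49 mm diameter x 79 mm, stands to the right beyond the press; origin: centre of its underside
- marble0_center (a point): centre of a loose blue marble, 22 mm diameter, 20 g, at the start hindmost (next to the grip)
- marble1_center (a point): centre of a loose blue marble, 22 mm diameter, 20 g
- marble2_center (a point): centre of a loose blue marble, 22 mm diameter, 20 g
- marble3_center (a point): centre of a loose blue marble, 22 mm diameter, 20 g
- marble4_center (a point): centre of a loose blue marble, 22 mm diameter, 20 g
- marble5_center (a point): centre of a loose blue marble, 22 mm diameter, 20 g, at the start foremost (next to the spout)

How it is judged:
By the outcome, as a careful person would: the job done as asked, in the order asked, and still so for the second after the job is handed in, with the robot touching nothing.
It also fails if it takes over 72 s, if anything falls off the work surface, if the arm or the gripper's body presses on something with over 40 N, if the wrist force passes 120 N, or if a joint passes its speed limit or range.

## Robot

A 7-joint arm with a two-finger parallel gripper is mounted at the origin on a cart in front of the work surface, level with it; the furniture and walls round the work are solid. World frame = base frame: x ahead of the robot, y to its left, z up, the work surface at z = 0. Lengths are in m, angles in rad, forces in N, time in s.
With the tool pointing down it reaches from about 0.35 to 0.9 m from the base axis. Payload 8.1 kg.
Tool frame: the origin (TCP) lies between the finger pads; the fingertips stand 17 mm ahead of it and the grasp point (between the pads) lies 2 mm behind it (ctrl.tips_ahead is the z of the fingertips in the tool frame, in m); z points along the fingers, y is the direction in which the jaws open and shut (so a half turn about z gives the same grasp; the last joint's range is limited). The gripper opens to 92 mm and grips with 3 to 60 N. Pads are 19 mm wide; open, the fingers measure 130 mm over their backs; the gripper's body (75 mm by 190 mm) begins 47 mm behind the grasp point.
Start: joints at [-1.294, 0.434, 0.025, 1.573, -0.012, 1.134, -0.075], TCP at [0.232, 0.58, 0.244] pointing down, gripper open.
Joint ranges: [-2.62, 2.62], [-0.44, 2.09], [-1.27, 1.32], [0.08, 2.57], [-1.32, 4.46], [0.12, 2], [-2.74, 2.74]. Speed limits (rad/s): [2.22, 2.22, 3.01, 3.01, 3.14, 3.14, 3.14].

## Interface

Orientations are given as a 3x3 rotation matrix whose columns are the frame's x, y, z axes.
In Python, from workcell import ctrl, optics, order gives the robot as it stands.
- The arm moves only by the tool carry_out, never from a script. Its argument "targets" is a list that holds one entry, the list of rows, each a list of 4 numbers: the shift along the tool's x, y, z in mm, then the turn about the tool's z in degrees. In form: [[[dx, dy, dz, twist], ...]]. A call has 1 to 20 rows; each row is the pose to reach, as a shift and turn from the pose measured when the call began, along the tool's axes at that moment; what a row does not reach only later rows make up. A row lasts 1/10 s, in which the tool goes at most 50 mm and 8.59 degrees, less where a joint would pass 70% of its speed; a pose out of reach is approached as far as the arm can. A call with a gripper value outside its range is refused whole. "fingers" is the opening, from 0 (shut) to 1 (fully open), set as the call begins (left out, the last holds). The fingers move at their own pace and stop on an object; "squeeze" is the grip in N (left out, the last holds). Time passes only in rows, so rows that repeat a pose let the fingers close. It gives the time, the measured TCP pose, the force and the opening at its end, in the units of the state.
- ctrl.get_state(): the state, without advancing time (a new reading comes with each control period).
- optics.capture(name): name is "side" or "top" or "wrist"; returns the picture (384x512x3 uint8, red, green, blue); there is no depth.
- optics.camera_model(name): a dict with "mtx" (3x3 intrinsics, pixels), "R" (3x3) and "t" (3): a world point X has camera coordinates R X + t. Camera axes: x right, y down, z forward; pixel columns grow to the right and rows downward; lengths in m; the calibration is good to about 2 mm. The wrist camera is an equidistant fisheye: a pixel r from the principal point sees the ray r / f radians off the axis. A picture is of the moment at which its call begins: read the wrist's pose just before it. camera_model takes no time and is no camera call; for the wrist camera it gives the pose at the moment of the call.
- order.close_job(): hands the job in, once; it reports no verdict.
Trained networks look in the newest picture that a camera, given by its name, has taken for a name from the list of things; names that differ only in an ending like _2 or _b are one class to them, and where a whole thing is asked for, a point or a joint stands for the part that bears it (a point fixed in the world has none). Each returns a list of dicts, best first, with "confidence" (0 to 1); they miss things now and then, are a little off and sometimes report something else, mostly with a low value. They report only what shows in the picture. A call takes as long as a camera call.
- optics.regions_of(camera, target): "region" (384x512 bool, what is visible of it) and "uv" ([column, row] in pixels, amid what is visible of it).
The state is a dict: "time": time; "joint_positions": joint angles; "joint_velocities": joint speeds; "tau": joint torques, N m; "tcp_pos": TCP position; "ee_rot": TCP orientation; "contact_force": force on the tool from outside, world axes, zero at the start; "moment": the same for the moment, N m; "width": opening from 0.0 (shut) to 1.0 (fully open).
Only numpy, scipy, OpenCV 4.12 (cv2) and the standard library are available. Lean on these libraries where they do the work, as an engineer would, in place of code of your own. Each camera call takes 0.05 s, during which the arm holds its last target. There are 200 camera calls.

## Working session

There is one attempt and no reset: what is moved stays moved. The work goes in short steps, Python scripts to look and compute and a tool call to move; the robot and the scene stay as the last step left them, time stands still between calls to the robot, and variables do not carry over. Pictures are saved under pics/ and viewed, about 8 in all and at most 12, crops included, and the job is handed in when it is done.

Besides the shell and the picture viewer there is one more tool, called after ">>>" as name(argument=value, ...), one argument or row to a line, values as JSON. carry_out: Moves the arm, as the interface text tells. Its arguments: {"type":"object","properties":{"targets":{"type":"array","items":{"type":"array","items":{"type":"array","items":{"type":"number"}}}},"fingers":{"type":"number"},"squeeze":{"type":"number"}},"required":["targets"]}

```bash
mkdir -p pics; ls; python3 - <<'E'
from workcell import ctrl, optics, order
import cv2, numpy as np
s=ctrl.get_state(); print(s['time'],s['tcp_pos'],s['ee_rot'],s['width'],ctrl.tips_ahead)
ims=[]
for n in ("top","side"):
    im=optics.capture(n); cv2.imwrite(f'pics/{n}0.png',im[:,:,::-1])
    m=optics.camera_model(n); print(n,m)
    for t in ["scoop","scoop_grip","scoop_spout","kraft_box","red_box","press_base","tape_base","mat","jar_candle","votive","candle","marble0_center"]:
        for d in optics.regions_of(n,t)[:2 if t[:3]!='mar' else 7]:
            print(n,t,round(d['confidence'],2),np.round(d['uv']),d['region'].sum())
print(ctrl.get_state()['time'])
E
```

```text
pics
0.0 [0.23159447 0.57996741 0.24292225] [[-9.28720551e-01  3.70780209e-01 -4.17859308e-04]
 [ 3.70780389e-01  9.28719209e-01 -1.59181675e-03]
 [-2.02140181e-04 -1.63328697e-03 -9.99998646e-01]] 1.000098215585935 0.017
top {'mtx': array([[425.7545863 ,   0.        , 256.90988892],
       [  0.        , 425.7545863 , 190.92444846],
       [  0.        ,   0.        ,   1.        ]]), 'R': array([[ 0.02731743, -0.99961309,  0.00523693],
       [-0.99847945, -0.02753664, -0.04775477],
       [ 0.0478805 , -0.00392443, -0.99884536]]), 't': array([0.02004012, 0.48945855, 1.25263522])}
top scoop 0.7 [190. 211.] 465
top scoop_grip 0.88 [181. 216.] 611
top scoop_grip 0.16 [256. 211.] 1213
top scoop_spout 0.84 [190. 214.] 396
top kraft_box 0.6 [257. 210.] 1245
top kraft_box 0.25 [189. 213.] 521
top red_box 0.7 [381. 210.] 1389Traceback (most recent call last):
  File "<stdin>", line 9, in <module>
ValueError: it knows: candle, jar_candle, kraft_box, kraft_box_mid, marble0_center, marble1_center, marble2_center, marble3_center, marble4_center, marble5_center, mat, red_box, scoop, scoop_grip, scoop_mid, scoo
```

```bash
python3 - <<'E'
from workcell import ctrl, optics, order
import cv2, numpy as np
for n in ("top","side"):
    im=optics.capture(n); cv2.imwrite(f'pics/{n}0.png',im[:,:,::-1])
    m=optics.camera_model(n); C=-m['R'].T@m['t']
    if n=='side': print(m)
    for t,h in [("scoop",.06),("scoop_grip",.09),("kraft_box",.03),("red_box",.03),("mat",.003),("jar_candle",.06),("votive",.06),("candle",.06),("marble0_center",.06)]:
        for d in optics.regions_of(n,t)[:1 if t[:3]!='mar' else 6]:
            r=m['R'].T@np.linalg.inv(m['mtx'])@[*d['uv'],1]; P=C+r*(h-C[2])/r[2]
            print(n,t,round(d['confidence'],2),np.round(d['uv']),d['region'].sum(),P.round(3))
print(ctrl.get_state()['time'])
a=cv2.imread('pics/top0.png');cv2.imwrite('pics/top0z.png',cv2.resize(a[100:384,100:480],(800,598),interpolation=cv2.INTER_CUBIC))
a=cv2.imread('pics/side0.png');cv2.imwrite('pics/side0z.png',cv2.resize(a,(800,600),interpolation=cv2.INTER_CUBIC))
E
```

```text
top scoop 0.76 [190. 214.] 631 [0.415 0.223 0.06 ]
top scoop_grip 0.64 [182. 214.] 634 [0.415 0.24  0.09 ]
top kraft_box 0.97 [255. 211.] 1140 [0.43  0.039 0.03 ]
top red_box 0.98 [383. 209.] 1377 [ 0.444 -0.337  0.03 ]
top mat 0.73 [151. 150.] 1735 [0.602 0.355 0.003]
top jar_candle 0.64 [140. 183.] 565 [0.5   0.368 0.06 ]
top votive 0.68 [141. 115.] 504 [0.697 0.372 0.06 ]
top marble0_center 0.63 [256. 214.] 1231 [0.42  0.034 0.06 ]
top marble0_center 0.39 [142. 117.] 473 [0.691 0.369 0.06 ]
{'mtx': array([[482.95354116,   0.        , 257.1562903 ],
       [  0.        , 482.95354116, 197.67672843],
       [  0.        ,   0.        ,   1.        ]]), 'R': array([[-0.32152086,  0.94688651, -0.00550282],
       [ 0.51759995,  0.17088183, -0.83838517],
       [-0.79291527, -0.27240658, -0.54505049]]), 't': array([ 0.10884117, -0.18635917,  1.86631354])}
side scoop 0.97 [324. 212.] 697 [0.459 0.246 0.06 ]
side scoop_grip 0.89 [324. 211.] 777 [0.493 0.253 0.09 ]
side kraft_box 0.78 [257. 206.] 1081 [0.447 0.038 0.03 ]
side red_box 0.73 [325. 217.] 538 [0.436 0.246 0.03 ]
side mat 0.8 [347. 261.] 959 [0.585 0.342 0.003]
side jar_candle 0.8 [362. 230.] 878 [0.507 0.362 0.06 ]
side votive 0.62 [354. 276.] 594 [0.704 0.372 0.06 ]
side candle 0.73 [160. 221.] 213 [ 0.647 -0.185  0.06 ]
1.3
```

View pics/top0z.png

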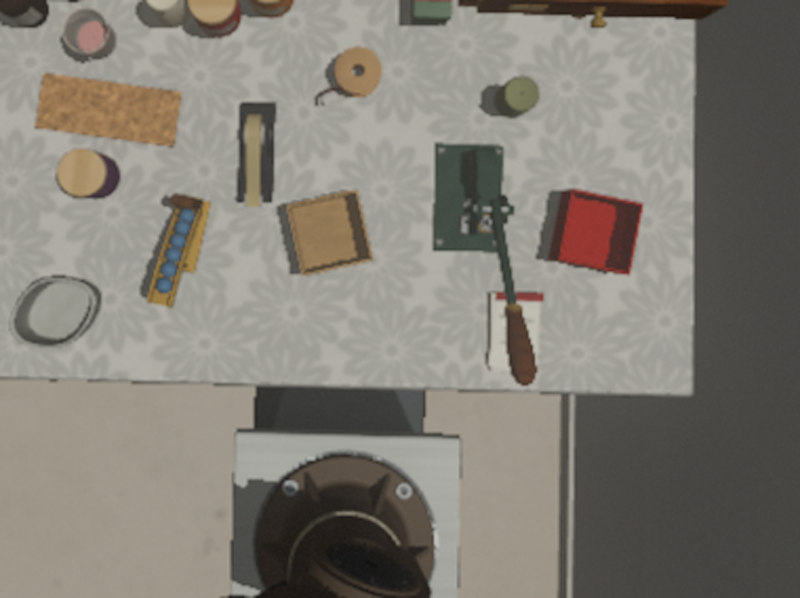

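View pics/side0z.png

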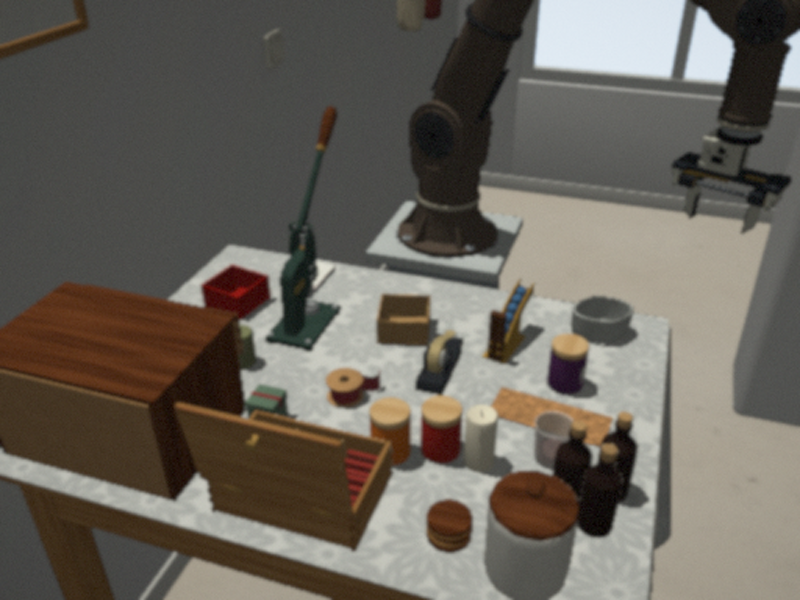

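Top view: the scoop has its grip at zoom (185,201) and its spout at (160,303), facing the robot. The brown box is centred at (330,232), the tape dispenser at (256,155), the press at (468,197), and the mat at (108,110) between the jar and the votive. Next I'll turn these into world positions.

```bash
cat > h.py <<'E'
from workcell import ctrl, optics, order
import cv2, numpy as np
def ray(n,uv,h):
    m=optics.camera_model(n); C=-m['R'].T@m['t']
    r=m['R'].T@np.linalg.inv(m['mtx'])@[*uv,1]; return (C+r*(h-C[2])/r[2]).round(3)
def tz(u,v,h): return ray('top',(100+u/2.105,100+v/2.105),h)
def toolshift(target):
    s=ctrl.get_state(); return (np.array(s['ee_rot']).T@(np.array(target)-s['tcp_pos'])*1000).round(1)
def yaw(): 
    y=np.array(ctrl.get_state()['ee_rot'])[:,1]; return np.degrees(np.arctan2(y[1],y[0]))
E
python3 - <<'E'
from h import *
print('grip',tz(185,201,.105),'spout',tz(158,300,.084))
print('kraft rim',[tz(*p,.055) for p in((286,205),(358,191),(372,259),(302,273))])
print('mat',[tz(*p,.003) for p in((43,74),(181,93),(173,146),(36,127))])
print('jar',tz(82,173,.091),'vot',tz(88,30,.071),'tape',[tz(*p,.02) for p in((240,103),(276,103),(272,203),(238,200))])
print('press',[tz(*p,.01) for p in((435,143),(503,145),(500,250),(433,250))],'lever end',tz(523,380,.4),'lever base',tz(497,215,.24))
print('red',tz(597,231,.03),'candle',tz(520,95,.079)); print(yaw())
E
```

```text
grip [0.466 0.223 0.105] spout [0.335 0.257 0.084]
kraft rim [array([0.466, 0.093, 0.055]), array([ 0.488, -0.004,  0.055]), array([ 0.396, -0.025,  0.055]), array([0.375, 0.069, 0.055])]
mat [array([0.645, 0.448, 0.003]), array([0.624, 0.25 , 0.003]), array([0.548, 0.259, 0.003]), array([0.569, 0.455, 0.003])]
jar [0.5   0.362 0.091] vot [0.696 0.368 0.071] tape [array([0.609, 0.164, 0.02 ]), array([0.611, 0.113, 0.02 ]), array([0.47 , 0.115, 0.02 ]), array([0.473, 0.162, 0.02 ])]
press [array([ 0.562, -0.113,  0.01 ]), array([ 0.561, -0.209,  0.01 ]), array([ 0.413, -0.208,  0.01 ]), array([ 0.41 , -0.113,  0.01 ])] lever end [ 0.293 -0.157  0.4  ] lever base [ 0.456 -0.159  0.24 ]
red [ 0.443 -0.338  0.03 ] candle [ 0.622 -0.218  0.079]
68.2348919264208
```

>>> carry_out(
  targets=[
    [[-60, -40, 5, -2], [-130, -90, 15, -4], [-200, -140, 25, -6], [-270, -190, 35, -7], [-325, -228, 43, -7], [-350, -245, 43, -7], [-350, -245, 43, -7], [-350, -245, 43, -7]],
  ],
  fingers=0.7,
)

```text
time: 2.1
tcp_pos: [0.4508, 0.246, 0.2037]
ee_rot: [[-0.967, 0.255, 0.001], [0.255, 0.967, 0.001], [-0.001, 0.001, -1.0]]
contact_force: [0.8, 1.0, -0.2]
width: 0.705
```

```bash
python3 - <<'E'
from h import *
s=ctrl.get_state(); print(s['time'],s['tcp_pos'],yaw(),s['width'],s['joint_positions'])
im=optics.capture('wrist')[:,:,::-1]; cv2.imwrite('pics/w1.png',cv2.resize(im,(800,600)))
m=optics.camera_model('wrist'); print(m); print(s['ee_rot'])
E
```

```text
2.1 [0.45078742 0.24596077 0.20372355] 75.24540088696928 0.7048032222822594 [-0.69973088  0.29282606  0.12131448  1.90305896 -0.04318036  0.94727893
  0.75493814]
{'mtx': array([[297.31863964,   0.        , 260.06050993],
       [  0.        , 297.31863964, 189.88864526],
       [  0.        ,   0.        ,   1.        ]]), 'R': array([[ 0.26566746,  0.96406071, -0.00278547],
       [ 0.93167034, -0.25599676,  0.25779067],
       [ 0.24781278, -0.07108173, -0.96619678]]), 't': array([-0.34968508, -0.38618437,  0.2542031 ])}
[[-9.67025270e-01  2.54679501e-01  6.91861302e-04]
 [ 2.54679912e-01  9.67025229e-01  5.90504623e-04]
 [-5.18657911e-04  7.47236068e-04 -9.99999586e-01]]
```

View pics/w1.png

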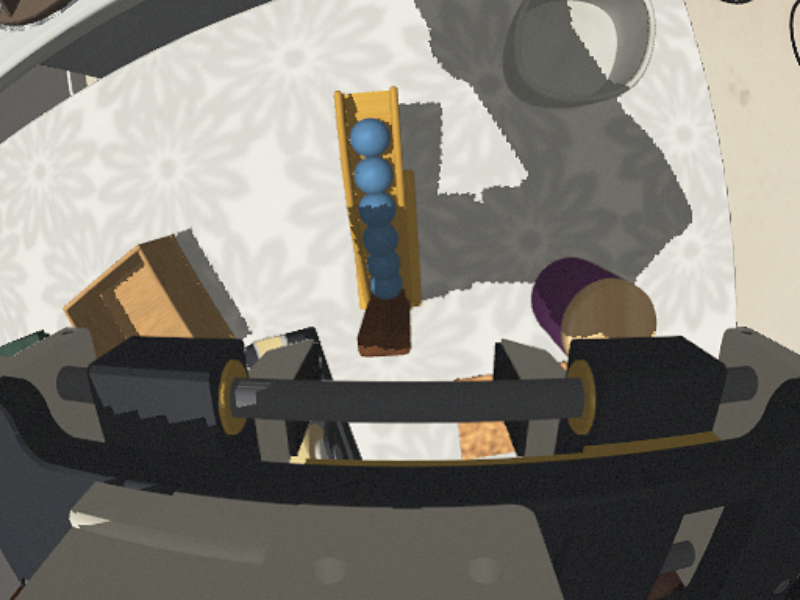

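```bash
cat >> h.py <<'E'
def wproj(P,m=None):
    m=m or optics.camera_model('wrist'); p=m['R']@np.array(P)+m['t']
    th=np.arctan2(np.hypot(p[0],p[1]),p[2]); f=m['mtx'][0,0]; k=f*th/np.hypot(p[0],p[1])
    return np.array([m['mtx'][0,2]+k*p[0], m['mtx'][1,2]+k*p[1]])
E
python3 - <<'E'
from h import *
a=np.radians(-14.5); Rz=np.array([[np.cos(a),-np.sin(a),0],[np.sin(a),np.cos(a),0],[0,0,1]])
o=np.array([.466,.223,0])-Rz@[.065,0,0]
for q in [(57,-15,105),(57,15,105),(73,-15,105),(73,15,105),(-74,-13,100),(-74,13,100),(-74,0,84)]:
    print(q,(wproj(o+Rz@(np.array(q)/1000))*800/512).round())
E
```

```text
(57, -15, 105) [358. 316.]
(57, 15, 105) [413. 315.]
(73, -15, 105) [359. 344.]
(73, 15, 105) [414. 343.]
(-74, -13, 100) [356.  71.]
(-74, 13, 100) [406.  69.]
(-74, 0, 84) [382.  76.]
```

>>> carry_out(
  targets=[
    [[-13, -10, 10, -2], [-25, -18, 30, -3], [-25, -18, 60, -3], [-25, -18, 90, -3], [-25, -18, 110, -3], [-25, -18, 120, -3], [-25, -18, 120, -3], [-25, -18, 120, -3]],
  ],
)

```text
time: 2.95
tcp_pos: [0.4756, 0.2128, 0.084]
ee_rot: [[-0.977, 0.213, 0.003], [0.213, 0.977, -0.004], [-0.004, -0.003, -1.0]]
contact_force: [0.2, 0.1, -0.2]
width: 0.698
```

```bash
python3 - <<'E'
from h import *
s=ctrl.get_state(); print(s['time'],s['tcp_pos'],yaw(),s['width'],s['contact_force'])
im=optics.capture('wrist')[:,:,::-1]; cv2.imwrite('pics/w2.png',cv2.resize(im,(800,600)))
E
```

```text
2.95 [0.47562128 0.21279011 0.08401925] 77.68581928960738 0.6975362238609136 [ 0.22490814  0.09877717 -0.17625163]
```

View pics/w2.png

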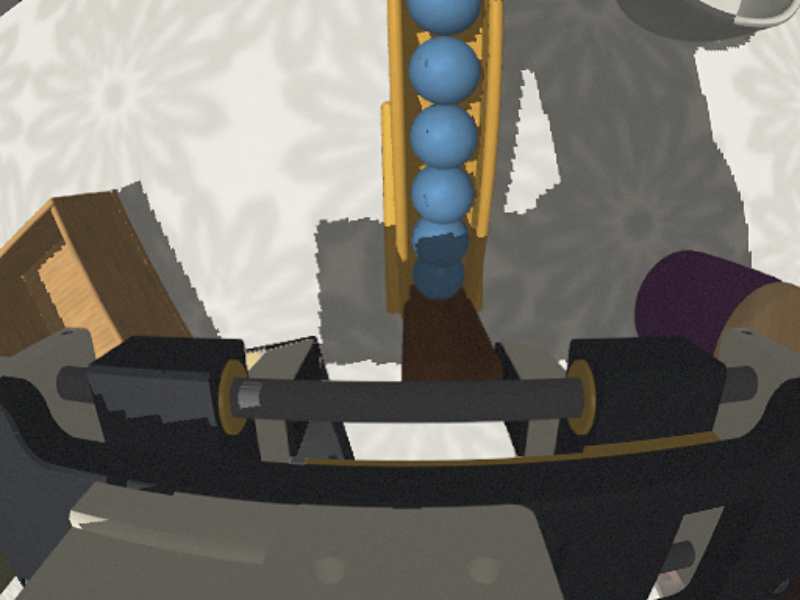

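The jaws are about 9 mm off to the left of the bar (bar at u 403–500, fingers at 318–500). I'll correct that, then close.

>>> carry_out(
  targets=[
    [[7, 8, 0, 0], [7, 8, 0, 0], [7, 8, 0, 0]],
  ],
)

```text
time: 3.3
tcp_pos: [0.4707, 0.2231, 0.0849]
ee_rot: [[-0.977, 0.212, 0.005], [0.212, 0.977, -0.003], [-0.005, -0.002, -1.0]]
contact_force: [0.2, -0.5, -1.0]
width: 0.698
```

>>> carry_out(
  targets=[
    [[0, 0, 0, 0], [0, 0, 0, 0], [0, 0, 0, 0], [0, 0, 0, 0], [0, 0, 0, 0], [0, 0, 0, 0]],
  ],
  fingers=0,
  squeeze=60,
)

```text
time: 3.9
tcp_pos: [0.4709, 0.2231, 0.0849]
ee_rot: [[-0.977, 0.212, 0.005], [0.212, 0.977, -0.003], [-0.005, -0.001, -1.0]]
contact_force: [0.1, 0.2, -1.0]
width: 0.322
```

>>> carry_out(
  targets=[
    [[0, 0, -3, 0], [0, 0, -8, 0], [0, 0, -15, 0], [0, 0, -25, 0], [0, 0, -37, 0], [0, 0, -50, 0], [0, 0, -63, 0], [0, 0, -76, 0], [0, 0, -88, 0], [0, 0, -98, 0], [0, 0, -105, 0], [0, 0, -108, 0], [0, 0, -110, 0], [0, 0, -110, 0]],
  ],
)

```text
time: 5.3
tcp_pos: [0.4702, 0.2233, 0.1948]
ee_rot: [[-0.977, 0.212, 0.005], [0.212, 0.977, -0.003], [-0.005, -0.002, -1.0]]
contact_force: [-0.2, 0.4, -2.8]
width: 0.327
```

```bash
python3 - <<'E'
from h import *
s=ctrl.get_state(); print(s['time'],s['tcp_pos'],yaw(),s['width'],s['contact_force'],s['moment'])
im=optics.capture('wrist')[:,:,::-1]; a=cv2.resize(im,(400,300))
b=optics.capture('side')[:,:,::-1][140:290,240:440]; b=cv2.resize(b,(400,300),interpolation=cv2.INTER_CUBIC)
cv2.imwrite('pics/w3.png',np.hstack([a,b]))
E
```

```text
5.3 [0.47021035 0.22327466 0.19475042] 77.75500233935175 0.3274812243606142 [-0.20384097  0.38927993 -2.77547239] [-0.04380134 -0.07574899 -0.01972452]
```

View pics/w3.png

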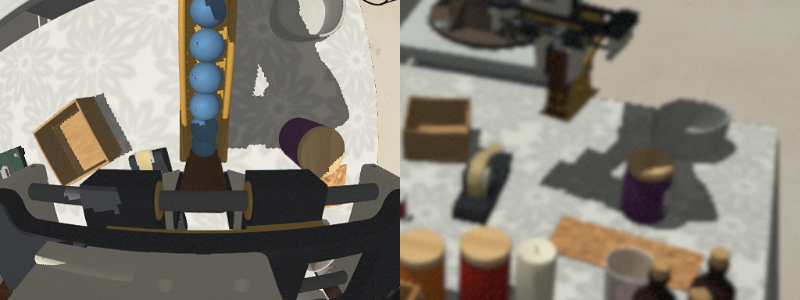

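>>> carry_out(
  targets=[
    [[-2, -2, -2, 0], [-6, -5, -4, -1], [-12, -11, -6, -2], [-21, -19, -8, -3], [-33, -30, -10, -4], [-47, -43, -10, -6], [-62, -56, -10, -8], [-77, -70, -10, -10], [-92, -84, -10, -12], [-107, -97, -10, -14], [-120, -109, -10, -16], [-132, -119, -10, -17], [-141, -127, -10, -18], [-148, -133, -10, -19], [-152, -137, -8, -20], [-154, -139, -5, -20], [-155, -140, -2, -20], [-155, -140, 0, -20], [-155, -140, 0, -20]],
  ],
)

```text
time: 7.3
tcp_pos: [0.5914, 0.054, 0.195]
ee_rot: [[-0.991, -0.135, 0.003], [-0.136, 0.991, -0.003], [-0.003, -0.003, -1.0]]
contact_force: [-1.1, -0.3, -3.4]
width: 0.324
```

```bash
cat >> h.py <<'E'
def look(name,wr=True):
    s=ctrl.get_state(); print(s['time'],np.round(s['tcp_pos'],4),round(yaw(),1),round(s['width'],3),np.round(s['contact_force'],2),np.round(s['moment'],3))
    im=optics.capture('wrist'); cv2.imwrite('pics/'+name+'.png',cv2.resize(im[:,:,::-1],(800,600)))
    hsv=cv2.cvtColor(im,cv2.COLOR_RGB2HSV); c=slice(225,330)
    br=cv2.inRange(hsv,(12,110,50),(28,255,255)); bl=cv2.inRange(hsv,(95,70,40),(125,255,255))
    sub=np.zeros_like(br); sub[:260,215:350]=1
    ys,xs=np.nonzero(br*sub); print('brass rows',np.percentile(ys,[0,1,2,50]),len(ys))
    n,l,st,ce=cv2.connectedComponentsWithStats(bl*sub,connectivity=4)
    print('blue',[(tuple(st[i][:5]),tuple(ce[i].round())) for i in range(1,n) if st[i][4]>40])
    return im
E
python3 - <<'E'
from h import *
im=look('w4')
from collections import Counter
for th in (0,10,20,30,40):
    s=ctrl.get_state(); g=np.array(s['tcp_pos']); g[2]+=.002; R=np.array(s['ee_rot']); X=-R[:,0]; X[2]=0; Z=np.array([0,0,1.]); t=np.radians(th)
    f=lambda p:(lambda d:g+X*(d[0]*np.cos(t)-d[2]*np.sin(t))+Z*(d[2]*np.cos(t)+d[0]*np.sin(t)))((np.array(p)-[65,0,87])/1000)
    print(th,[wproj(f(p)).round() for p in((-74,0,84),(-74,0,100),(57,0,105))])
E
```

```text
7.3 [0.5914 0.054  0.195 ] 97.8 0.324 [-1.06 -0.33 -3.43] [ 0.139 -0.097  0.004]
brass rows [ 0.  1.  3. 78.] 8414
blue [((np.int32(238), np.int32(0), np.int32(48), np.int32(201), np.int32(6940)), (np.float64(261.0), np.float64(94.0)))]
0 [array([258., -25.]), array([258., -40.]), array([258., 250.])]
10 [array([259.,  -3.]), array([258., -19.]), array([258., 242.])]
20 [array([259.,  19.]), array([259.,   4.]), array([258., 235.])]
30 [array([259.,  42.]), array([259.,  26.]), array([258., 228.])]
40 [array([259.,  66.]), array([259.,  50.]), array([258., 222.])]
```

View pics/w4.png

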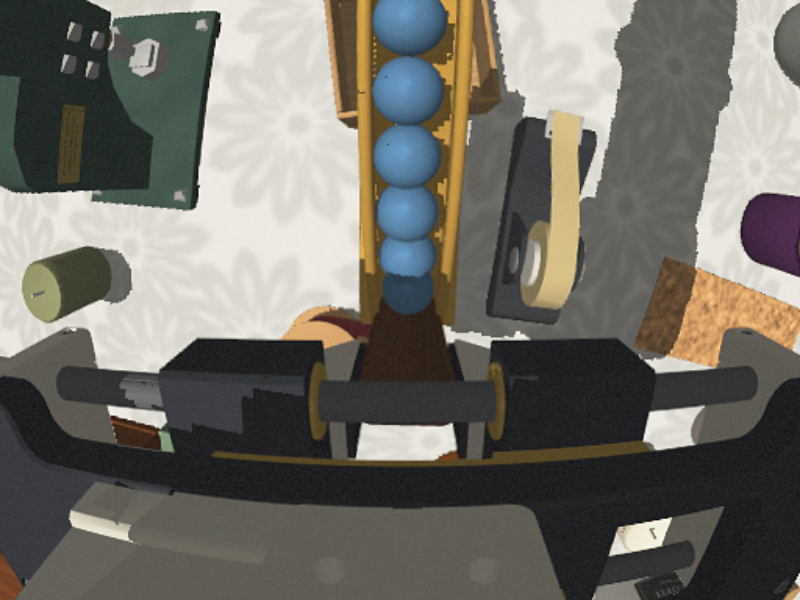

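>>> carry_out(
  targets=[
    [[0, 0, 0, 0], [0, 0, 0, 0], [0, 0, 0, 0]],
  ],
  squeeze=30,
)

```text
time: 7.65
tcp_pos: [0.5916, 0.0542, 0.1954]
ee_rot: [[-0.991, -0.136, 0.004], [-0.136, 0.991, -0.003], [-0.004, -0.003, -1.0]]
contact_force: [1.1, -0.3, -3.6]
width: 0.331
```

```bash
cat >> h.py <<'E'
REF=cv2.imread('pics/w4.png')
def look2(name):
    "track wall patches by vertical shift vs. w4, plus spout row and marble rows from column profile"
    s=ctrl.get_state(); im=optics.capture('wrist'); cv2.imwrite('pics/'+name+'.png',cv2.resize(im[:,:,::-1],(800,600)))
    hsv=cv2.cvtColor(im,cv2.COLOR_RGB2HSV)
    br=cv2.inRange(hsv,(12,110,50),(28,255,255))>0; bl=cv2.inRange(hsv,(95,70,40),(125,255,255))>0
    w=bl[:215,225:300].sum(1)  # blue width per row: minima part the marbles
    mins=[r for r in range(2,213) if w[r]<=w[r-1] and w[r]<w[r+1] and w[r]<w[max(0,r-12):r+12].max()*.75]
    print(s['time'],np.round(s['tcp_pos'],3),round(s['width'],3),np.round(s['contact_force'],1),'first wall row L',np.nonzero(br[:,228:240].sum(1)>1)[0][0],'R',np.nonzero(br[:,288:302].sum(1)>1)[0][0],'blue rows',np.nonzero(w>3)[0][[0,-1]],'minima',mins)
E
python3 -c "
from h import *
look2('a1')"
```

```text
7.65 [0.592 0.054 0.195] 0.331 [ 1.1 -0.3 -3.6] first wall row L 0 R 0 blue rows [  0 200] minima [35, 79, 118, 150]
```

>>> carry_out(
  targets=[
    [[0, 0, 0, 0], [0, 0, 0, 0], [0, 0, 0, 0]],
  ],
  squeeze=20,
)

```text
time: 8.0
tcp_pos: [0.5916, 0.0541, 0.1954]
ee_rot: [[-0.991, -0.136, 0.004], [-0.136, 0.991, -0.003], [-0.004, -0.003, -1.0]]
contact_force: [0.0, -0.5, -2.5]
width: 0.326
```

```bash
python3 -c "
from h import *
look2('a2')"
```

```text
8.0 [0.592 0.054 0.195] 0.326 [ 0.  -0.5 -2.5] first wall row L 0 R 0 blue rows [  0 200] minima [35, 79, 118, 150]
```

>>> carry_out(
  targets=[
    [[0, 0, 0, 0], [0, 0, 0, 0], [0, 0, 0, 0]],
  ],
  squeeze=15,
)

```text
time: 8.35
tcp_pos: [0.5916, 0.0541, 0.1954]
ee_rot: [[-0.991, -0.136, 0.004], [-0.136, 0.991, -0.003], [-0.004, -0.003, -1.0]]
contact_force: [-0.1, 0.5, -2.9]
width: 0.329
```

```bash
python3 -c "
from h import *
look2('a3')"
```

```text
8.35 [0.592 0.054 0.195] 0.329 [-0.1  0.5 -2.9] first wall row L 0 R 0 blue rows [  0 200] minima [36, 79, 118, 150]
```

>>> carry_out(
  targets=[
    [[0, 0, 0, 0], [0, 0, 0, 0], [0, 0, 0, 0]],
  ],
  squeeze=13,
)

```text
time: 8.7
tcp_pos: [0.5916, 0.0541, 0.1954]
ee_rot: [[-0.991, -0.136, 0.004], [-0.136, 0.991, -0.003], [-0.004, -0.003, -1.0]]
contact_force: [-1.2, -0.4, -2.9]
width: 0.33
```

```bash
python3 -c "
from h import *
look2('a4')"
```

```text
8.7 [0.592 0.054 0.195] 0.33 [-1.2 -0.4 -2.9] first wall row L 0 R 0 blue rows [  0 200] minima [36, 79, 118, 150]
```

>>> carry_out(
  targets=[
    [[0, 0, 0, 0], [0, 0, 0, 0], [0, 0, 0, 0]],
  ],
  squeeze=11.5,
)

```text
time: 9.05
tcp_pos: [0.5916, 0.0541, 0.1954]
ee_rot: [[-0.991, -0.136, 0.004], [-0.136, 0.991, -0.003], [-0.004, -0.003, -1.0]]
contact_force: [-0.6, 0.0, -2.5]
width: 0.328
```

```bash
python3 -c "
from h import *
look2('a5')"
```

```text
9.05 [0.592 0.054 0.195] 0.328 [-0.6  0.  -2.5] first wall row L 0 R 0 blue rows [  0 201] minima [37, 80, 119, 151, 176]
```

>>> carry_out(
  targets=[
    [[0, 0, 0, 0], [0, 0, 0, 0], [0, 0, 0, 0]],
  ],
  squeeze=10,
)

```text
time: 9.4
tcp_pos: [0.5916, 0.0541, 0.1954]
ee_rot: [[-0.991, -0.136, 0.004], [-0.136, 0.991, -0.003], [-0.004, -0.003, -1.0]]
contact_force: [0.2, -0.3, -3.0]
width: 0.324
```

```bash
python3 -c "
from h import *
look2('a6')"
```

```text
9.4 [0.592 0.054 0.195] 0.324 [ 0.2 -0.3 -3. ] first wall row L 0 R 0 blue rows [  0 201] minima [37, 80, 119, 151, 176]
```

>>> carry_out(
  targets=[
    [[0, 0, 0, 0], [0, 0, 0, 0], [0, 0, 0, 0]],
  ],
  squeeze=8.8,
)

```text
time: 9.75
tcp_pos: [0.5916, 0.0541, 0.1954]
ee_rot: [[-0.991, -0.136, 0.004], [-0.136, 0.991, -0.003], [-0.004, -0.003, -1.0]]
contact_force: [0.4, -0.8, -2.5]
width: 0.325
```

```bash
python3 -c "
from h import *
look2('a7')"
```

```text
9.75 [0.592 0.054 0.195] 0.325 [ 0.4 -0.8 -2.5] first wall row L 0 R 0 blue rows [ 21 214] minima [20, 56, 94, 131, 164, 192]
```

>>> carry_out(
  targets=[
    [[0, 0, 0, 0], [0, 0, 0, 0]],
  ],
  squeeze=14,
)

```text
time: 10.0
tcp_pos: [0.5915, 0.0541, 0.1954]
ee_rot: [[-0.991, -0.136, 0.004], [-0.136, 0.991, -0.003], [-0.003, -0.003, -1.0]]
contact_force: [0.2, -0.1, -3.0]
width: 0.324
```

```bash
python3 -c "
from h import *
look2('a8')"
```

```text
10.0 [0.592 0.054 0.195] 0.324 [ 0.2 -0.1 -3. ] first wall row L 0 R 0 blue rows [ 24 214] minima [23, 60, 97, 133, 167, 195]
```

View pics/a8.png

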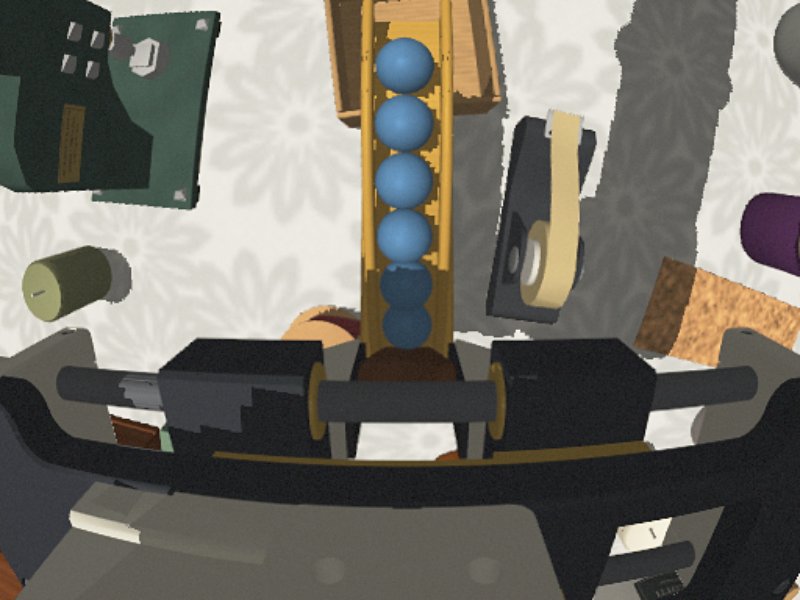

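>>> carry_out(
  targets=[
    [[1, 0, 2, 0], [3, 0, 6, 0], [5, 0, 13, 0], [7, 0, 20, 0], [9, 0, 28, 0], [11, 0, 35, 0], [12, 0, 40, 0], [12, 0, 42, 0], [12, 0, 43, 0], [12, 0, 43, 0]],
  ],
  squeeze=25,
)

```text
time: 11.05
tcp_pos: [0.58, 0.0524, 0.1524]
ee_rot: [[-0.991, -0.136, 0.004], [-0.136, 0.991, -0.003], [-0.004, -0.003, -1.0]]
contact_force: [-0.1, -0.7, -3.6]
width: 0.326
```

>>> carry_out(
  targets=[
    [[0, 0, 0, 0], [0, 0, 0, 0], [0, 0, 0, 0]],
  ],
  squeeze=9,
)

```text
time: 11.35
tcp_pos: [0.5802, 0.0524, 0.1526]
ee_rot: [[-0.991, -0.136, 0.005], [-0.136, 0.991, -0.003], [-0.004, -0.003, -1.0]]
contact_force: [-0.8, -0.2, -2.7]
width: 0.327
```

```bash
python3 -c "
from h import *
look2('b1')"
```

```text
11.35 [0.58  0.052 0.153] 0.327 [-0.8 -0.2 -2.7] first wall row L 0 R 0 blue rows [  0 214] minima [60, 97, 133, 167, 196]
```

```bash
cat >> h.py <<'E'
def prof(name):
    im=cv2.resize(cv2.imread('pics/'+name+'.png'),(512,384),interpolation=cv2.INTER_AREA)
    hsv=cv2.cvtColor(im,cv2.COLOR_BGR2HSV); bl=cv2.inRange(hsv,(95,70,40),(125,255,255))>0
    print('bluew',bl[0:220:4,225:300].sum(1).tolist())
E
python3 -c "
from h import *
prof('a8');prof('b1')"
```

```text
bluew [0, 0, 0, 0, 0, 0, 0, 23, 31, 34, 36, 36, 34, 30, 20, 0, 21, 29, 35, 37, 37, 35, 31, 24, 5, 17, 28, 33, 35, 37, 35, 32, 25, 12, 19, 27, 32, 34, 34, 32, 29, 21, 18, 26, 30, 32, 32, 30, 24, 20, 27, 29, 30, 29, 25]
bluew [23, 25, 25, 21, 0, 0, 0, 0, 0, 0, 0, 0, 0, 0, 0, 0, 22, 29, 35, 36, 37, 35, 31, 24, 5, 18, 28, 33, 35, 36, 35, 32, 25, 12, 18, 28, 32, 34, 34, 32, 29, 22, 17, 26, 30, 32, 32, 30, 24, 20, 27, 29, 30, 29, 25]
```

>>> carry_out(
  targets=[
    [[0, 0, 0, 0], [0, 0, 0, 0], [0, 0, 0, 0]],
  ],
  squeeze=8.5,
)

```text
time: 11.7
tcp_pos: [0.5801, 0.0524, 0.1526]
ee_rot: [[-0.991, -0.136, 0.005], [-0.136, 0.991, -0.003], [-0.004, -0.003, -1.0]]
contact_force: [0.9, 0.5, -3.0]
width: 0.333
```

```bash
python3 -c "
from h import *
look2('b2');prof('b2')"
```

```text
11.7 [0.58  0.052 0.153] 0.333 [ 0.9  0.5 -3. ] first wall row L 0 R 0 blue rows [  0 214] minima [60, 97, 133, 167, 196]
bluew [20, 14, 0, 0, 0, 0, 0, 0, 0, 0, 0, 0, 0, 0, 0, 0, 23, 30, 35, 36, 37, 35, 31, 24, 5, 18, 28, 33, 35, 36, 35, 32, 25, 12, 18, 28, 32, 34, 34, 32, 29, 22, 17, 26, 30, 32, 32, 30, 24, 20, 27, 29, 30, 29, 25]
```

>>> carry_out(
  targets=[
    [[0, 0, 0, 0], [0, 0, 0, 0], [0, 0, 0, 0]],
  ],
  squeeze=7.8,
)

```text
time: 12.05
tcp_pos: [0.5802, 0.0524, 0.1526]
ee_rot: [[-0.991, -0.136, 0.005], [-0.136, 0.991, -0.003], [-0.004, -0.003, -1.0]]
contact_force: [-0.5, -1.0, -3.1]
width: 0.326
```

```bash
python3 -c "
from h import *
look2('b3')"
```

```text
12.05 [0.58  0.052 0.153] 0.326 [-0.5 -1.  -3.1] first wall row L 0 R 0 blue rows [  0 214] minima [60, 97, 133, 167, 195]
```

>>> carry_out(
  targets=[
    [[0, 0, 0, 0], [0, 0, 0, 0]],
  ],
  squeeze=7.2,
)

```text
time: 12.3
tcp_pos: [0.5801, 0.0524, 0.1526]
ee_rot: [[-0.991, -0.136, 0.005], [-0.136, 0.991, -0.003], [-0.004, -0.003, -1.0]]
contact_force: [-0.1, 0.0, -2.3]
width: 0.331
```

```bash
python3 -c "
from h import *
look2('b4')"
```

```text
12.3 [0.58  0.052 0.153] 0.331 [-0.1  0.  -2.3] first wall row L 0 R 0 blue rows [  0 214] minima [60, 97, 133, 167, 196]
```

>>> carry_out(
  targets=[
    [[0, 0, 0, 0], [0, 0, 0, 0]],
  ],
  squeeze=6.6,
)

```text
time: 12.55
tcp_pos: [0.5802, 0.0524, 0.1526]
ee_rot: [[-0.991, -0.136, 0.005], [-0.136, 0.991, -0.003], [-0.004, -0.003, -1.0]]
contact_force: [0.3, 0.1, -2.4]
width: 0.329
```

```bash
python3 -c "
from h import *
look2('b5')"
```

```text
12.55 [0.58  0.052 0.153] 0.329 [ 0.3  0.1 -2.4] first wall row L 0 R 0 blue rows [  0 214] minima [60, 97, 133, 167, 196]
```

>>> carry_out(
  targets=[
    [[0, 0, 0, 0], [0, 0, 0, 0]],
  ],
  squeeze=6.1,
)

```text
time: 12.8
tcp_pos: [0.5802, 0.0524, 0.1526]
ee_rot: [[-0.991, -0.136, 0.005], [-0.136, 0.991, -0.003], [-0.004, -0.003, -1.0]]
contact_force: [0.1, -0.5, -3.0]
width: 0.326
```

```bash
python3 -c "
from h import *
look2('b6')"
```

```text
12.8 [0.58  0.052 0.153] 0.326 [ 0.1 -0.5 -3. ] first wall row L 0 R 0 blue rows [  0 214] minima [60, 97, 133, 167, 195]
```

>>> carry_out(
  targets=[
    [[0, 0, 0, 0], [0, 0, 0, 0]],
  ],
  squeeze=5.6,
)

```text
time: 13.05
tcp_pos: [0.5801, 0.0524, 0.1526]
ee_rot: [[-0.991, -0.136, 0.005], [-0.136, 0.991, -0.003], [-0.004, -0.003, -1.0]]
contact_force: [0.6, -0.4, -2.8]
width: 0.328
```

```bash
python3 -c "
from h import *
look2('b7')"
```

```text
13.05 [0.58  0.052 0.153] 0.328 [ 0.6 -0.4 -2.8] first wall row L 0 R 0 blue rows [  0 214] minima [60, 97, 133, 167, 195]
```

>>> carry_out(
  targets=[
    [[0, 0, 0, 0], [0, 0, 0, 0]],
  ],
  squeeze=5.2,
)

```text
time: 13.3
tcp_pos: [0.5801, 0.0524, 0.1526]
ee_rot: [[-0.991, -0.136, 0.005], [-0.136, 0.991, -0.003], [-0.004, -0.003, -1.0]]
contact_force: [-0.3, -0.0, -3.5]
width: 0.325
```

```bash
python3 -c "
from h import *
look2('b8')"
```

```text
13.3 [0.58  0.052 0.153] 0.325 [-0.3 -0.  -3.5] first wall row L 0 R 0 blue rows [  0 214] minima [71, 106, 141, 174, 203]
```

>>> carry_out(
  targets=[
    [[0, 0, 0, 0], [0, 0, 0, 0]],
  ],
  squeeze=15,
)

```text
time: 13.55
tcp_pos: [0.5801, 0.0524, 0.1526]
ee_rot: [[-0.991, -0.136, 0.005], [-0.136, 0.991, -0.003], [-0.004, -0.003, -1.0]]
contact_force: [0.3, -0.6, -1.7]
width: 0.327
```

```bash
python3 -c "
from h import *
look2('b9');prof('b9')"
```

```text
13.55 [0.58  0.052 0.153] 0.327 [ 0.3 -0.6 -1.7] first wall row L 0 R 0 blue rows [  0 214] minima [50, 102, 143, 177, 207]
bluew [20, 14, 0, 0, 0, 0, 0, 0, 0, 0, 0, 0, 0, 13, 25, 31, 33, 33, 31, 26, 16, 0, 0, 0, 0, 0, 9, 24, 30, 32, 34, 32, 30, 22, 9, 0, 5, 22, 28, 32, 33, 32, 29, 22, 11, 20, 27, 30, 32, 30, 26, 20, 18, 25, 29]
```

View pics/b9.png

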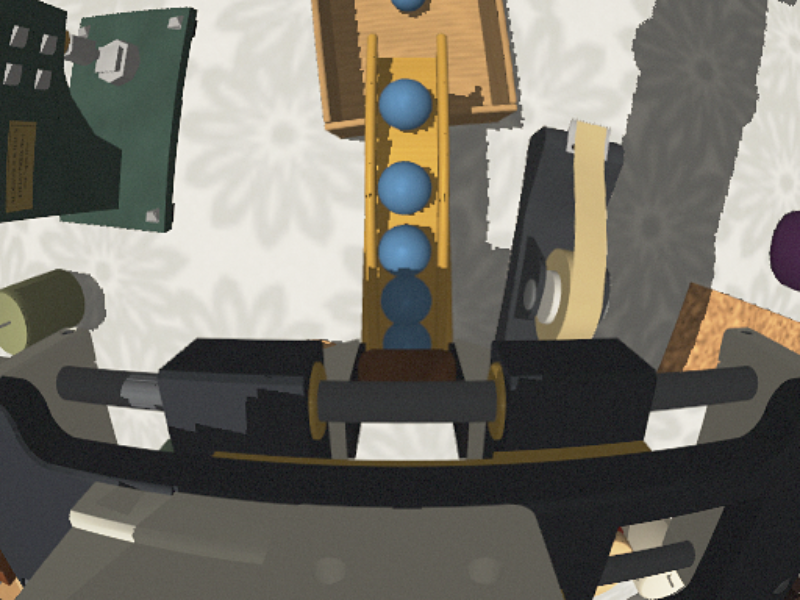

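>>> carry_out(
  targets=[
    [[0, 0, 0, 0]],
  ],
  squeeze=30,
)

```text
time: 13.7
tcp_pos: [0.5801, 0.0524, 0.1526]
ee_rot: [[-0.991, -0.136, 0.005], [-0.136, 0.991, -0.003], [-0.004, -0.003, -1.0]]
contact_force: [-0.1, 0.0, -2.9]
width: 0.321
```

```bash
python3 -c "
from h import *
look2('c1');prof('c1')"
```

```text
13.7 [0.58  0.052 0.153] 0.321 [-0.1  0.  -2.9] first wall row L 0 R 0 blue rows [  0 214] minima [6, 95, 143, 177, 206]
bluew [20, 14, 16, 25, 29, 31, 29, 27, 18, 0, 0, 0, 0, 0, 0, 0, 0, 0, 0, 0, 0, 0, 0, 0, 8, 24, 30, 33, 33, 33, 29, 23, 6, 0, 0, 0, 5, 22, 28, 32, 32, 32, 29, 22, 11, 20, 26, 30, 32, 30, 26, 20, 18, 25, 29]
```

>>> carry_out(
  targets=[
    [[0, 0, 0, 0], [0, 0, 0, 0]],
  ],
  squeeze=40,
)

```text
time: 13.95
tcp_pos: [0.5802, 0.0524, 0.1526]
ee_rot: [[-0.991, -0.136, 0.005], [-0.136, 0.991, -0.003], [-0.004, -0.003, -1.0]]
contact_force: [-0.4, 0.5, -2.5]
width: 0.324
```

```bash
python3 -c "
from h import *
look2('c2');prof('c2')"
```

```text
13.95 [0.58  0.052 0.153] 0.324 [-0.4  0.5 -2.5] first wall row L 0 R 0 blue rows [  0 214] minima [18, 67, 143, 176, 207]
bluew [21, 15, 0, 0, 0, 10, 19, 23, 21, 0, 0, 0, 0, 0, 0, 0, 0, 4, 23, 29, 33, 33, 33, 30, 23, 8, 0, 0, 0, 0, 0, 0, 0, 0, 0, 0, 5, 22, 28, 32, 32, 32, 29, 23, 11, 20, 27, 30, 32, 30, 26, 20, 19, 25, 29]
```

>>> carry_out(
  targets=[
    [[0, 0, 0, 0], [0, 0, 0, 0], [0, 0, 0, 0], [0, 0, 0, 0]],
  ],
  squeeze=60,
)

```text
time: 14.4
tcp_pos: [0.5801, 0.0524, 0.1526]
ee_rot: [[-0.991, -0.136, 0.005], [-0.136, 0.991, -0.003], [-0.004, -0.003, -1.0]]
contact_force: [0.6, 0.3, -2.0]
width: 0.321
```

```bash
python3 -c "
from h import *
look2('c3');prof('c3')"
```

```text
14.4 [0.58  0.052 0.153] 0.321 [ 0.6  0.3 -2. ] first wall row L 0 R 0 blue rows [  0 214] minima [7, 143, 176, 206]
bluew [20, 14, 12, 18, 22, 21, 18, 0, 0, 0, 0, 0, 0, 0, 0, 0, 0, 0, 0, 0, 0, 0, 0, 0, 0, 0, 0, 0, 0, 0, 0, 0, 0, 0, 0, 0, 5, 22, 28, 32, 32, 32, 29, 23, 11, 20, 28, 30, 32, 30, 26, 20, 18, 25, 29]
```

Marbles 5, 4 and 3 are in the box. Marbles 2, 1 and 0 are still in the scoop, tilted about 28°. I'll lift gently, carry it sideways to the mat with no acceleration along the chute, and rotate it there.

>>> carry_out(
  targets=[
    [[0, 0, -1, 0], [0, 0, -4, 0], [0, 0, -9, 0], [0, 0, -16, 0], [0, 0, -25, 0], [0, 0, -34, 0], [0, 0, -43, 0], [0, 0, -52, 0], [0, 0, -61, 0], [0, 0, -68, 0], [0, 0, -73, 0], [0, 0, -76, 0], [0, 0, -78, 0], [0, 0, -78, 0]],
  ],
)

```text
time: 15.85
tcp_pos: [0.5798, 0.0526, 0.2307]
ee_rot: [[-0.991, -0.136, 0.005], [-0.136, 0.991, -0.003], [-0.004, -0.003, -1.0]]
contact_force: [-0.0, 0.9, -1.3]
width: 0.323
```

```bash
python3 -c "
from h import *
look2('c4');prof('c4')
im=optics.capture('top')[:,:,::-1]; cv2.imwrite('pics/t2.png',im)
for d in optics.regions_of('top','marble5_center'): print(d['confidence'],d['uv'],d['region'].sum())
cv2.imwrite('pics/t2z.png',cv2.resize(im[150:260,160:310],(750,550),interpolation=cv2.INTER_CUBIC))"
```

```text
15.85 [0.58  0.053 0.231] 0.323 [-0.   0.9 -1.3] first wall row L 1 R 0 blue rows [ 12 214] minima [11, 28, 143, 177, 207]
bluew [0, 0, 0, 7, 15, 17, 14, 3, 13, 0, 0, 0, 0, 0, 0, 0, 0, 0, 0, 0, 0, 0, 0, 0, 0, 0, 0, 0, 0, 0, 0, 0, 0, 0, 0, 0, 5, 22, 28, 32, 32, 32, 29, 23, 11, 20, 27, 30, 32, 30, 26, 20, 18, 25, 29]
```

View pics/t2z.png

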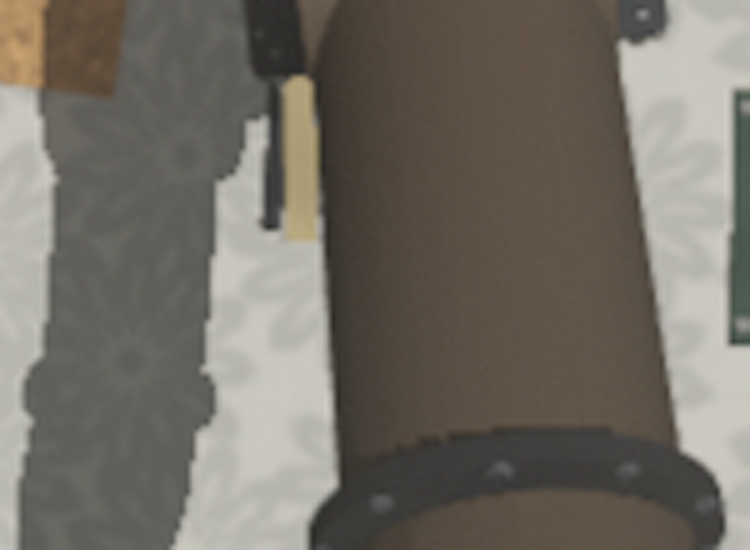

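The arm hides the box from the top camera, so I'll check it later. The wrist view still shows three marbles, with unchanged rows. Carrying on sideways.

>>> carry_out(
  targets=[
    [[0, 2, 0, 0], [-2, 8, 0, 0], [-3, 17, 0, 0], [-6, 29, 0, 0], [-8, 43, 0, 0], [-11, 60, 0, 0], [-15, 78, 0, 0], [-19, 98, 0, 0], [-22, 118, 0, 0], [-26, 139, 0, 0], [-30, 160, 0, 0], [-34, 180, 0, 0], [-38, 200, 0, 0], [-42, 218, 0, 0], [-45, 235, 0, 0], [-47, 249, 0, 0], [-50, 261, 0, 0], [-51, 270, 0, 0], [-53, 276, 0, 0], [-53, 278, 0, 0]],
  ],
)

```text
time: 18.0
tcp_pos: [0.5945, 0.3356, 0.2294]
ee_rot: [[-0.991, -0.136, 0.004], [-0.136, 0.991, -0.003], [-0.004, -0.003, -1.0]]
contact_force: [0.3, -0.2, -2.2]
width: 0.322
```

>>> carry_out(
  targets=[
    [[0, 0, 0, 1], [0, 0, 0, 2], [0, 0, 0, 5], [0, 0, 0, 8], [0, 0, 0, 12], [0, 0, 0, 17], [0, 0, 0, 22], [0, 0, 0, 27], [0, 0, 0, 32], [0, 0, 0, 37], [0, 0, 0, 42], [0, 0, 0, 46], [0, 0, 0, 49], [0, 0, 0, 51], [0, 0, 0, 52], [0, 0, 0, 52]],
  ],
)

```text
time: 19.6
tcp_pos: [0.5946, 0.3352, 0.2296]
ee_rot: [[-0.716, 0.698, 0.004], [0.698, 0.716, -0.003], [-0.005, 0.001, -1.0]]
contact_force: [-0.3, -0.8, -1.7]
width: 0.324
```

>>> carry_out(
  targets=[
    [[0, 0, 0, 1], [0, 0, 0, 2], [0, 0, 0, 5], [0, 0, 0, 8], [0, 0, 0, 12], [0, 0, 0, 17], [0, 0, 0, 22], [0, 0, 0, 27], [0, 0, 0, 32], [0, 0, 0, 37], [0, 0, 0, 42], [0, 0, 0, 46], [0, 0, 0, 49], [0, 0, 0, 51], [0, 0, 0, 52], [0, 0, 0, 52]],
  ],
)

```text
time: 21.2
tcp_pos: [0.5946, 0.3353, 0.2295]
ee_rot: [[0.109, 0.994, 0.004], [0.994, -0.109, -0.003], [-0.003, 0.004, -1.0]]
contact_force: [-0.3, -0.6, -1.7]
width: 0.324
```

```bash
python3 -c "
from h import *
look2('d1');prof('d1');print(yaw(),toolshift([.595,.338,.135]))"
```

```text
21.2 [0.595 0.335 0.23 ] 0.324 [-0.3 -0.6 -1.7] first wall row L 22 R 74 blue rows [145 214] minima [143, 177, 206]
bluew [0, 0, 0, 0, 0, 0, 0, 0, 0, 0, 0, 0, 0, 0, 0, 0, 0, 0, 0, 0, 0, 0, 0, 0, 0, 0, 0, 0, 0, 0, 0, 0, 0, 0, 0, 0, 0, 20, 27, 31, 33, 32, 29, 23, 11, 20, 27, 30, 31, 30, 27, 20, 18, 25, 29]
-6.2148056295579766 [ 3.  -0.3 94.5]
```

View pics/d1.png

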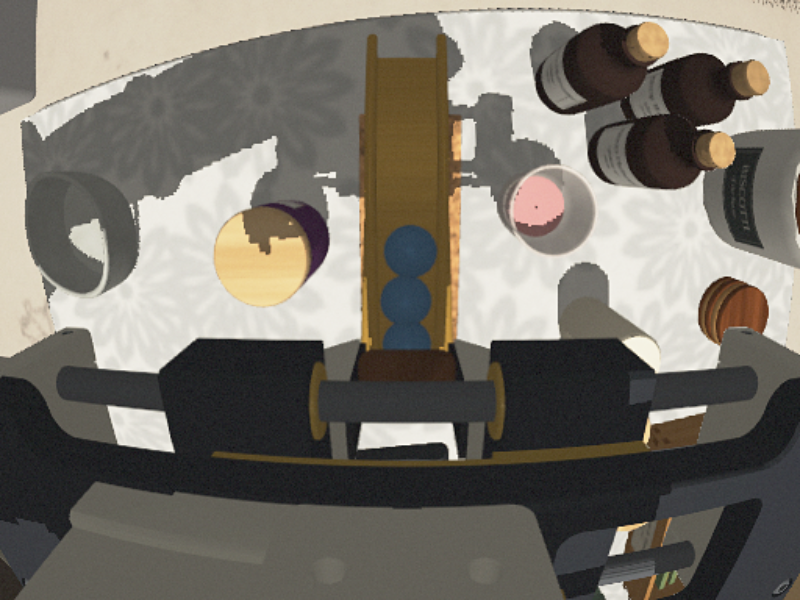

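>>> carry_out(
  targets=[
    [[0, 0, 1, 0], [1, 0, 4, 0], [1, 0, 9, 0], [2, 0, 16, 0], [2, 0, 25, 0], [3, 0, 35, 0], [3, 0, 46, 0], [3, 0, 57, 0], [3, 0, 68, 0], [3, 0, 78, 0], [3, 0, 87, 0], [3, 0, 94, 0], [3, 0, 98, 0], [3, 0, 100, 0], [3, 0, 100, 0], [3, 0, 100, 0]],
  ],
)

```text
time: 22.85
tcp_pos: [0.5956, 0.3381, 0.13]
ee_rot: [[0.108, 0.994, 0.005], [0.994, -0.108, -0.003], [-0.002, 0.005, -1.0]]
contact_force: [-0.1, 0.5, -3.3]
width: 0.324
```

>>> carry_out(
  targets=[
    [[0, 0, 1, 0], [0, 0, 2, 0], [0, 0, 4, 0], [0, 0, 6, 0], [0, 0, 7, 0], [-2, 0, 8, 0], [-4, 0, 9, 0], [-6, 0, 10, 0], [-9, 0, 11, 0], [-12, 0, 13, 0], [-14, 0, 14, 0], [-17, 0, 15, 0]],
  ],
  squeeze=7,
)

```text
time: 24.05
tcp_pos: [0.5939, 0.321, 0.1149]
ee_rot: [[0.108, 0.994, 0.005], [0.994, -0.108, -0.002], [-0.002, 0.005, -1.0]]
contact_force: [-0.2, -0.1, 1.4]
width: 0.326
```

```bash
python3 -c "
from h import *
look2('d2');prof('d2')"
```

```text
24.05 [0.594 0.321 0.115] 0.326 [-0.2 -0.1  1.4] first wall row L 2 R 40 blue rows [137 214] minima [136, 170, 199]
bluew [0, 0, 0, 0, 0, 0, 0, 0, 0, 0, 0, 0, 0, 0, 0, 0, 0, 0, 0, 0, 0, 0, 0, 0, 0, 0, 0, 0, 0, 0, 0, 0, 0, 0, 0, 19, 27, 32, 35, 35, 32, 27, 19, 18, 27, 31, 33, 32, 29, 25, 21, 26, 29, 30, 29]
```

>>> carry_out(
  targets=[
    [[-2, 0, 1, 0], [-5, 0, 3, 0], [-8, 0, 5, 0], [-11, 0, 7, 0], [-14, 0, 9, 0], [-17, 0, 11, 0], [-20, 0, 13, 0], [-23, 0, 15, 0], [-25, 0, 17, 0], [-28, 0, 19, 0], [-30, 0, 21, 0], [-32, 0, 23, 0], [-34, 0, 25, 0], [-35, 0, 26, 0], [-36, 0, 27, 0], [-36, 0, 27, 0]],
  ],
)

```text
time: 25.7
tcp_pos: [0.5903, 0.2851, 0.0883]
ee_rot: [[0.108, 0.994, 0.005], [0.994, -0.108, -0.002], [-0.001, 0.006, -1.0]]
contact_force: [-0.4, 1.1, 3.4]
width: 0.326
```

```bash
python3 -c "
from h import *
look2('d3');prof('d3')"
```

```text
25.7 [0.59  0.285 0.088] 0.326 [-0.4  1.1  3.4] first wall row L 0 R 0 blue rows [119 202] minima [118, 153, 155]
bluew [0, 0, 0, 0, 0, 0, 0, 0, 0, 0, 0, 0, 0, 0, 0, 0, 0, 0, 0, 0, 0, 0, 0, 0, 0, 0, 0, 0, 0, 0, 12, 26, 32, 36, 38, 38, 36, 32, 28, 28, 33, 34, 34, 33, 28, 28, 32, 32, 30, 26, 19, 0, 0, 0, 0]
```

>>> carry_out(
  targets=[
    [[0, 0, 1, 0], [0, 0, 1, 0]],
  ],
)

```text
time: 25.95
tcp_pos: [0.5904, 0.2852, 0.088]
ee_rot: [[0.108, 0.994, 0.006], [0.994, -0.108, -0.001], [-0.001, 0.006, -1.0]]
contact_force: [-3.3, -0.9, 7.2]
width: 0.33
```

>>> carry_out(
  targets=[
    [[0, 0, 0, 0], [0, 0, 0, 0], [0, 0, 0, 0], [0, 0, 0, 0], [0, 0, 0, 0]],
  ],
  fingers=0.5,
)

```text
time: 26.45
tcp_pos: [0.5904, 0.2851, 0.0878]
ee_rot: [[0.108, 0.994, 0.005], [0.994, -0.108, -0.002], [-0.001, 0.006, -1.0]]
contact_force: [-0.6, -0.3, 1.2]
width: 0.499
```

```bash
python3 -c "
from h import *
look2('d4');prof('d4')"
```

```text
26.45 [0.59  0.285 0.088] 0.499 [-0.6 -0.3  1.2] first wall row L 0 R 0 blue rows [119 203] minima [118, 153, 155]
bluew [0, 0, 0, 0, 0, 0, 0, 0, 0, 0, 0, 0, 0, 0, 0, 0, 0, 0, 0, 0, 0, 0, 0, 0, 0, 0, 0, 0, 0, 0, 12, 26, 32, 36, 38, 38, 36, 32, 27, 28, 33, 34, 35, 33, 28, 28, 31, 32, 30, 28, 20, 0, 0, 0, 0]
```

Released, and it's standing. I'll raise straight up, then back off toward the robot so the cameras can see the box and the mat.

>>> carry_out(
  targets=[
    [[0, 0, -5, 0], [0, 0, -20, 0], [0, 0, -45, 0], [0, 0, -80, 0], [0, 0, -120, 0], [0, 0, -160, 0], [0, 0, -190, 0], [0, 0, -200, 0], [0, 0, -200, 0], [0, 0, -200, 0]],
  ],
)

```text
time: 27.5
tcp_pos: [0.5887, 0.2854, 0.2871]
ee_rot: [[0.108, 0.994, 0.004], [0.994, -0.108, -0.002], [-0.002, 0.005, -1.0]]
contact_force: [-0.8, 0.0, -0.6]
width: 0.498
```

>>> carry_out(
  targets=[
    [[0, -30, 0, 0], [0, -70, 0, 0], [0, -110, 0, 0], [0, -150, 0, 0], [0, -180, 0, 0], [0, -200, 0, 0], [0, -200, 0, 0], [0, -200, 0, 0]],
  ],
)

```text
time: 28.3
tcp_pos: [0.3894, 0.3068, 0.2853]
ee_rot: [[0.107, 0.994, 0.003], [0.994, -0.107, -0.003], [-0.003, 0.004, -1.0]]
contact_force: [-0.1, -0.6, -0.3]
width: 0.499
```

```bash
python3 -c "
from h import *
t=optics.capture('top')[:,:,::-1]; s=optics.capture('side')[:,:,::-1]; print(ctrl.get_state()['time'],ctrl.get_state()['tcp_pos'])
a=cv2.resize(t[90:290,100:320],(400,364),interpolation=cv2.INTER_CUBIC); b=cv2.resize(s[150:332,220:420],(400,364),interpolation=cv2.INTER_CUBIC)
cv2.imwrite('pics/e1.png',np.hstack([a,b]))"
```

```text
28.4 [0.39054909 0.30654904 0.28560013]
```

View pics/e1.png

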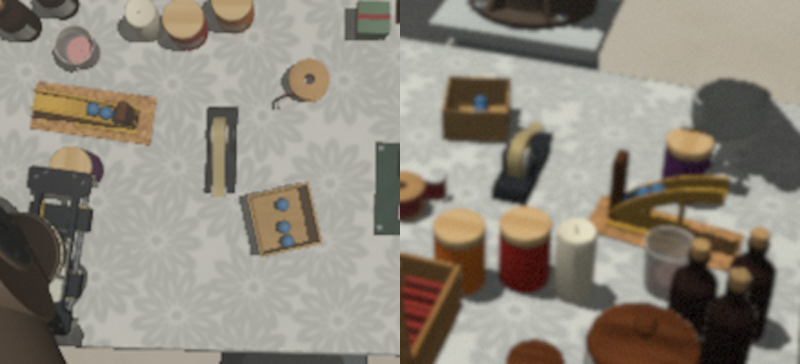

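The picture shows three marbles in the brown box, at about (283,204), (284,228) and (288,241). The scoop stands level along the mat with marbles at its grip end, and the candles and boxes haven't moved.

```bash
python3 -c "
from workcell import order
print(order.close_job())"
```

```text
the job is handed in; nothing more can be done
None
```

The job is done and handed in at about 28 s of the 72 s allowed. Three marbles are in the brown box, and the scoop stands on the cork mat with the other three, released.

- **Pour:** the tool can only point down, so I couldn't tilt the scoop directly. I held the grip bar as a hinge and eased the squeeze from 60 N down to about 5 N, so the scoop tipped under its own weight to about 28°. Marble 5 left at about 17°. Marbles 4 and 3 left one after the other in the last slip, and I tightened the grip before the fourth could move.
- **Placing:** I carried the scoop to the mat still tilted. I levelled it by lowering its front foot edge onto the mat, then let go and backed the arm away.

**Last checks:**
- The final top and side pictures show three marbles in the brown box and the scoop standing level along the mat.
- The jar candle, the votive and the brown box stand where they were.
- The wrist view showed three marbles in the scoop just after release. The hindmost is hard to make out in the final pictures, where the grip hides it.
- The red box and the green candle are outside the final crop. The arm never went near them.
- No check disagreed. An earlier top picture of the box was useless because the arm was in the way.

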